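Load a column into a sprung-lid column heater

ROBOT

A 6-joint arm with a two-finger parallel gripper is mounted at the origin on a cart in front of the work surface, level with it; the furniture and walls round the work are solid. World frame = base frame: x ahead of the robot, y to its left, z up, the work surface at z = 0. Lengths are in m, angles in rad, forces in N, time in s.
With the tool pointing down it reaches from about 0.25 to 0.775 m from the base axis. Payload 8.9 kg.
Tool frame: the origin (TCP) lies at the very end of the fingers, on their centre line; the grasp point (between the pads) lies 19 mm behind it; z points along the fingers, y is the line along which they close (so a half turn about z gives the same grasp; the last joint's range is limited). The gripper opens to 85 mm and grips with 20 to 120 N. Pads are 22 mm wide; open, the fingers measure 114 mm over their backs; the gripper's body (76 mm by 85 mm) begins 54 mm behind the grasp point. The pads swing forward as they close: fully open they stand 13 mm farther back than shut.
Start: joints at [1.19, 0.291, -0.153, 1.127, 0, 1.431], TCP at [0.126, 0.51, 0.231] pointing down, gripper open.
Joint ranges: [-2.52, 2.52], [-0.91, 1.74], [-1.3, 1.37], [-1.96, 2.02], [-1.52, 1.47], [-3.14, 3.14]. Speed limits (rad/s): [2.22, 2.22, 2.79, 3.14, 3.14, 3.14].

INTERFACE

Orientations are given as a rotation vector (axis times angle).
In Python, from bench import sensors, get_image, camera_info, ctrl gives the robot as it stands.
- The arm moves only by the tool carry_out, never from a script. Its argument "targets" is a list that holds one entry, the list of rows, each a list of 6 numbers: the shift along the tool's x, y, z as a fraction of full scale, then the turn, a rotation vector about the tool's x, y, z as a fraction of full scale. In form: [[[x, y, z, wx, wy, wz], ...]]. A call has exactly 5 rows; each row is the pose to reach, as a shift and turn from the pose commanded when the call began, along the tool's axes at that moment; what a row does not reach only later rows make up. Full scale, the value 1, is 200 mm for a shift and 0.5 rad for a turn. A row lasts 1/12 s, in which the tool goes at most 41.7 mm and 7.16 degrees, less where a joint would pass 70% of its speed; a pose out of reach is approached as far as the arm can. A call with a number of a shift or a turn outside -1 to 1 is refused whole. A call with a gripper value outside its range is refused whole. "hand" is the closure, from 0 (fully open) to 1 (shut), set as the call begins (left out, the last holds). The fingers move at their own pace and stop on an object; the grip force is fixed at half the most. Time passes only in rows, so rows that repeat a pose let the fingers close, or fill a call up. It gives the time, the measured TCP pose, the force, the opening and the grip force at its end, in the units of the state.
- sensors.sense(): the state, without advancing time (a new reading comes with each control period).
- get_image(name): name is "side" or "top"; returns the picture (480x640x3 uint8, red, green, blue); there is no depth.
- camera_info(name): a dict with "fx", "fy", "cx", "cy" (pixels), "cam_to_world" (4x4, takes a point from camera to world coordinates). Camera axes: x right, y up, looking along -z (the intrinsics and any distortion apply to the point x, -y, -z); pixel columns grow to the right and rows downward; lengths in m; the calibration is good to about 2 mm. A picture is of the moment at which its call begins. camera_info takes no time and is no camera call.
- ctrl.sign_off(): hands the job in; it is judged then, once.
The state is a dict: "clock": time; "joint_positions": joint angles; "dq": joint speeds; "joint_efforts": joint torques, N m; "tcp_pos": TCP position; "tool_rot": TCP orientation; "contact_force": force on the tool from outside, world axes, zero at the start; "wrist_torque": the same for the moment, N m; "width": finger opening in m; "grip_force": force on a finger pad.
Only numpy, scipy, OpenCV 4.12 (cv2) and the standard library are available. Lean on these libraries where they do the work, as an engineer would, in place of code of your own. Each camera call takes 0.05 s, during which the arm holds its last target. There are 200 camera calls.

TASK

Load the short steel column that lies in the track of the column heater. With one fingertip hold the heater's spring-closed black lid open by pressing down the blue press bar, and with the other fingertip push the column along its track, under the open lid, until its far end rests against the end stop. Keep the lid open until the column is home, then let the lid close fully on it and take the hand away. The column is only pushed, never picked up, and the things round about stay where they are.

Things in the scene. Friction and masses are not known exactly. Their poses are not given: they have to be found in the camera images.
- heater: column heater fixed to the worktop: grey body 262 mm long (x -190 to +72), 60 mm wide (y -24 to +36), its top 22 mm up. Origin on the worktop under the middle of the lid; x = loading direction, z up. The black and aluminium lid covers x -28 to +28, y -21 to +23 mm, to z 42 mm. Three bearings of the lid's shaft, to z 35 mm, stand at y 19 to 31, x = -182, -36, +34 mm.
- heater_lid (a joint): lid angle, rad: 0 = shut, 0.75 = stop. Lid and press bar are one rigid piece on a shaft along x at y = +25, z = 31.5 mm of the heater; pressing the bar down lifts the lid, a spring shuts it. Holding it takes 3 to 10 N. Shut, it lets no column fitting pass; from 0.35 up they pass freely. With the fingertip pressed down to heater z 27 mm (just above the rails) it stands at 0.4 to 0.6.
- bar_middle (a point): on top of the blue pad of the press bar, 30 mm out from the shaft; moves with the bar. The bar lies beside the groove on its +y side: a flat strip over x -196 to +18 mm of the heater, 7 to 46 mm out from the shaft (pad: the outer 28 mm). Shut, it slopes up outwards by 0.30 rad, outer edge 47 mm above the worktop. It acts alike all along: a fingertip can slide along it.
- column_home (a point): fixed point on the groove floor under the middle of the lid, axes as the heater's; the column's origin lies here when home. The end stop is an aluminium block 26 mm wide, its face at x = +57 mm from here, its top 16 mm above the groove floor.
- groove_start (a point): fixed point on the groove floor, 186 mm before column_home, at the open end of the track. The groove runs straight along the heater's y = 0, floor at z 22 mm, 12.4 mm wide between two low aluminium rails (outer edges y +-12 mm, tops z 25.5 mm). A fingertip goes above the rails, not between them.
- short_column: steel column lying loose in the groove, 114 mm long, 90 g: 6.4 mm tube, at each end a hexagonal fitting 15 mm long, 11 mm high, and beyond it an end plug 7 mm long, 7 mm thick, axis 5.4 mm above the groove floor (one blue, one red). Origin at mid length on its underside; own y axis along the tube, pointing in the loading direction, ends at y +-57 mm. Starts with its far end 11 to 35 mm before the lid.
- long_column: bystander: a longer steel column, 164 mm long, 12 mm wide, 11 mm high, lying on the worktop on the heater's -y side; origin at mid length on the underside, long axis y
- timer: bystander: white lab timer 60 x 66 x 22 mm lying on the worktop; origin under its centre
- packet: bystander: small flat carton 50 x 70 x 14 mm lying on the worktop; origin under its centre
- amber_vial: bystander: brown vial with blue cap, 12 mm diameter, 36 mm high, standing on the worktop on the heater's +y side; origin under its centre

How it is judged:
On the way, in this order (a step that is already met when the one before it is completed fails the run):
1. the lid is held open by at least 0.3 rad while the column is still outside it (value of joint heater_lid above 0.3 rad and x of short_column in the frame of column_home below -0.083 m), for 0.2 s.
2. the column is pushed home, within 4 mm of the end stop, while the lid is still held open (value of joint heater_lid above 0.2 rad and x of short_column in the frame of column_home above -0.004 m), for 0.2 s.
At the end, for the whole second after the job is handed in: the column lies in the groove with its far end within 5 mm of the end stop, at rest, and the lid is fully shut over its tube (under 0.05 rad) (value of joint heater_lid below 0.05 rad and x of short_column in the frame of column_home between -0.005 and 0.004 m and y of short_column in the frame of column_home between -0.004 and 0.004 m and z of short_column in the frame of column_home between -0.003 and 0.004 m and linear speed of short_column below 0.01 m/s); the robot touches nothing.
It fails at once if the column is lifted more than 8 mm off the groove floor, or tipped up (z of short_column in the frame of column_home above 0.008 m or angle between short_column's own y axis and vertical below 1.2 rad).
It fails at once if the long column is moved by more than 20 mm or knocked over (distance of long_column from where it was at the start of the episode above 0.02 m).
It fails at once if the timer is moved by more than 20 mm or knocked over (distance of timer from where it was at the start of the episode above 0.02 m).
It fails at once if the carton is moved by more than 20 mm or knocked over (distance of packet from where it was at the start of the episode above 0.02 m).
It fails at once if the vial is moved by more than 20 mm or knocked over (distance of amber_vial from where it was at the start of the episode above 0.02 m or angle between amber_vial's own z axis and vertical above 0.5 rad).
It also fails if it takes over 42 s, if anything falls off the work surface, if the arm or the gripper's body presses on something with over 40 N, if the wrist force passes 120 N, or if a joint passes its speed limit or range.

## Working session

There is one attempt and no reset: what is moved stays moved. The work goes in short steps, Python scripts to look and compute and a tool call to move; the robot and the scene stay as the last step left them, time stands still between calls to the robot, and variables do not carry over. Pictures are saved under pics/ and viewed, at most 10 in all, crops included, and the job is handed in when it is done.

Besides the shell and the picture viewer there is one more tool, called after ">>>" as name(argument=value, ...) on one line, values as JSON. carry_out: Moves the arm, as the interface text tells. Shift numbers are shares of 200 mm and turn numbers shares of 0.5 rad, none past 1 either way. Its arguments: {"type":"object","properties":{"targets":{"type":"array","items":{"type":"array","items":{"type":"array","items":{"type":"number"}}}},"hand":{"type":"number"}},"required":["targets"]}

```bash
mkdir -p pics; python3 - <<'E'
from bench import sensors,get_image,camera_info
import cv2,numpy as np
for n in("top","side"):
    cv2.imwrite(f"pics/{n}0.png",get_image(n)[:,:,::-1]); c=camera_info(n); print(n,{k:(np.round(v,4).tolist()) if not isinstance(v,str) else v for k,v in c.items()})
print(sensors.sense())
E
```

```text
top {'fx': 487.7115, 'fy': 487.7115, 'cx': 318.5466, 'cy': 238.9559, 'cam_to_world': [[0.0296, 0.9952, -0.093, 0.4676], [-0.9996, 0.0293, -0.0047, 0.1797], [-0.0019, 0.0931, 0.9957, 0.9098], [0.0, 0.0, 0.0, 1.0]]}
side {'fx': 586.5832, 'fy': 586.5832, 'cx': 316.4121, 'cy': 241.3121, 'cam_to_world': [[-0.8721, 0.2404, -0.4261, 0.1625], [-0.4891, -0.4498, 0.7473, 0.8789], [-0.012, 0.8602, 0.5099, 0.5456], [0.0, 0.0, 0.0, 1.0]]}
{'clock': 0.1, 'joint_positions': array([ 1.18969247e+00,  2.91238590e-01, -1.54009737e-01,  1.12671618e+00,
       -1.19925507e-05,  1.43149659e+00]), 'dq': array([ 0.00157458, -0.00148681, -0.00036555, -0.00238292,  0.00196556,
       -0.00106609]), 'joint_efforts': array([ 1.29786949e-03, -5.37977493e+01,  3.31917286e+01,  9.35819058e-03,
       -2.14421934e-04,  1.47116214e-05]), 'tcp_pos': array([0.12557101, 0.50937048, 0.23079747]), 'tool_rot': array([-3.78865430e-01, -3.11837245e+00,  1.77788265e-03]), 'contact_force': array([ 0.20156734,  0.31790408, -1.0538121 ]), 'wrist_torque': array([-0.01489808,  0.02082849, -0.02737733]), 'grip_force': 0.0, 'width': 0.08549011479698378}
```

View pics/top0.png

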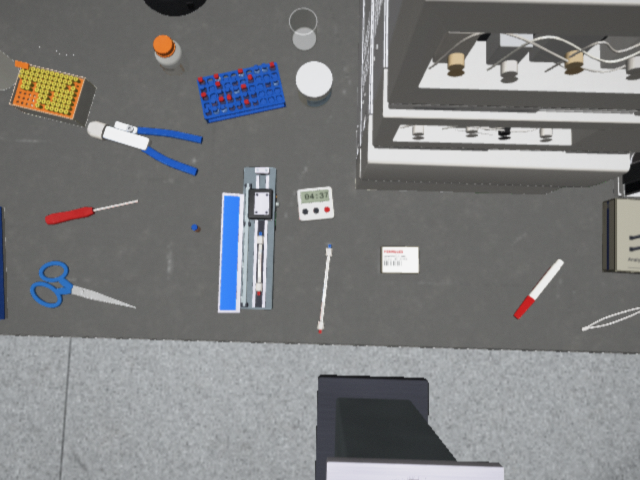

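View pics/side0.png

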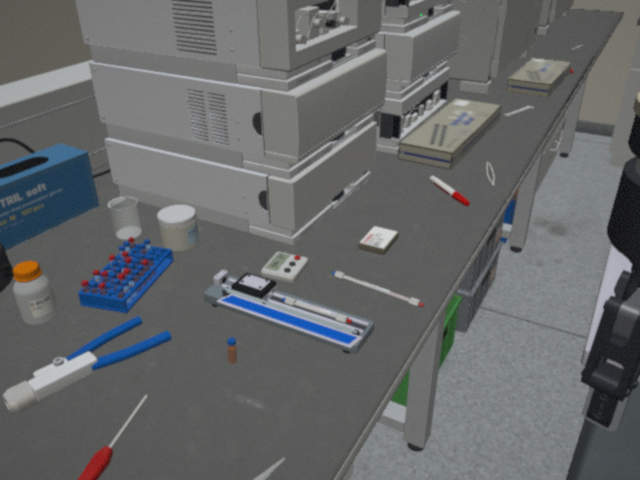

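The top view shows the heater at about (258,237), with the loading direction up in the image and the blue bar on the left (+y). The lid is at (261,204), the red trailing plug at (259,292), the timer at (316,203) and the vial at (195,228). I'll zoom in to measure.

```bash
python3 - <<'E'
import cv2,numpy as np
a=cv2.imread("pics/top0.png")[155:325,180:350]; a=cv2.resize(a,None,fx=3.5,fy=3.5,interpolation=cv2.INTER_CUBIC)
b=cv2.imread("pics/side0.png")[260:360,195:385]; b=cv2.resize(b,None,fx=4,fy=4,interpolation=cv2.INTER_CUBIC)
cv2.imwrite("pics/a.png",a);cv2.imwrite("pics/b.png",b)
E
```

```text
(no output)
```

View pics/a.png

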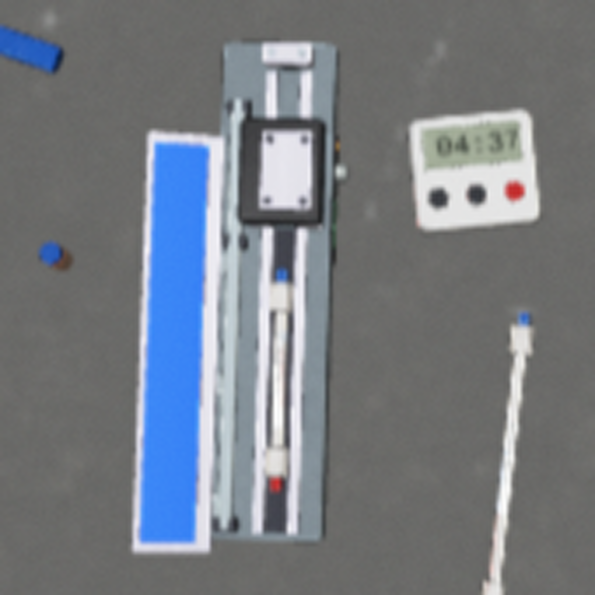

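View pics/b.png

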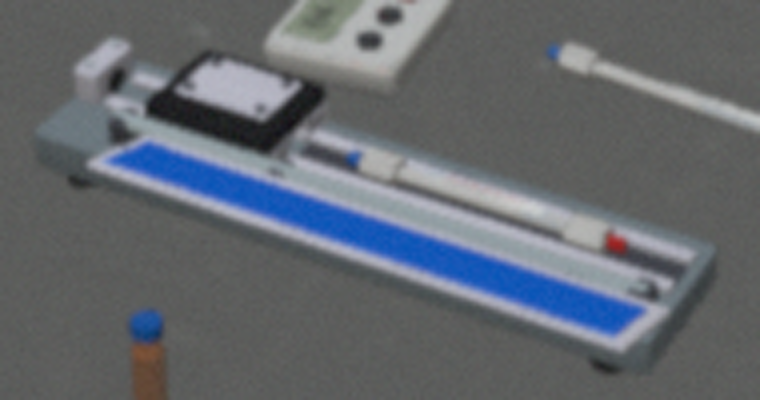

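Readings in the top crop:
- Body corners: (224,44), (338,45) and (322,540).
- Bar outer corners: (148,130) and (133,551).
- Lid corners: (240,118), (324,122), (323,223) and (238,220).
- Column tips: blue at (282,269), red at (275,491).

In the side crop, the bar corners are at (90,163) and (620,352), and the body corner is at (713,248).

```bash
cat > h.py <<'E'
import numpy as np
from scipy.optimize import least_squares
from scipy.spatial.transform import Rotation as R
from bench import camera_info
C={n:camera_info(n) for n in("top","side")}
def proj(n,P):
    c=C[n];T=np.linalg.inv(np.array(c["cam_to_world"]));p=np.atleast_2d(P)@T[:3,:3].T+T[:3,3]
    return np.c_[c["cx"]+c["fx"]*p[:,0]/-p[:,2],c["cy"]+c["fy"]*-p[:,1]/-p[:,2]]
def ray(n,uv,z):
    c=C[n];M=np.array(c["cam_to_world"]);d=M[:3,:3]@[(uv[0]-c["cx"])/c["fx"],-(uv[1]-c["cy"])/c["fy"],-1]
    return M[:3,3]+d*(z-M[2,3])/d[2]
def h2w(q,P): return R.from_euler('z',q[2]).apply(np.atleast_2d(P))+[q[0],q[1],0]
E
python3 - <<'E'
from h import *
t=[((224,44),(72,36,22)),((338,45),(72,-24,22)),((322,540),(-190,-24,22)),((148,130),(18,69,46)),((133,551),(-196,69,46)),((240,118),(28,23,42)),((324,122),(28,-21,42)),((323,223),(-28,-21,42)),((238,220),(-28,23,42))]
s=[((90,163),(18,69,46)),((620,352),(-196,69,46)),((713,248),(-190,-24,22))]
tu=np.array([a for a,_ in t])/3.5+[180-.4,155-.4];su=np.array([a for a,_ in s])/4+[195-.4,260-.4]
tp=np.array([b for _,b in t])/1e3;sp=np.array([b for _,b in s])/1e3
for w in(0,1):
    f=lambda q:np.r_[(proj("top",h2w(q,tp))-tu).ravel(),w*(proj("side",h2w(q,sp))-su).ravel()]
    r=least_squares(f,[.45,.27,0]);print(r.x,np.round(f(r.x),1))
    q=r.x
inv=lambda p:R.from_euler('z',-q[2]).apply(p-np.r_[q[:2],0])
for uv in((282,269),(275,491)):
    p=ray("top",np.array(uv)/3.5+[179.6,154.6],.0274);print(p,inv(p))
for n,u,z in(("vial",(50,253),.036),("timer",(475,170),.022),("long blue",(524,318),.006)):
    print(n,inv(ray("top",np.array(u)/3.5+[179.6,154.6],z)))
E
```

```text
[0.61005775 0.29009451 0.00829128] [ 0.1 -0.9 -0.2 -0.5  0.1  0.6  0.3  0.5 -0.3  0.5  0.1 -0.6  0.5 -1.3
 -0.2  0.6 -0.4  1.  -0.  -0.  -0.  -0.   0.  -0. ]
[0.60962497 0.29010723 0.00502222] [ 0.2 -0.7 -0.1 -0.2 -0.2  0.9  0.3  0.6 -0.7  0.6  0.1 -0.4  0.5 -1.
 -0.3  0.9 -0.5  1.2 -1.9 -0.3 -0.4 -0.6  1.2 -1.3]
[0.56061205 0.29045538 0.0274    ] [-0.04901055  0.00059429  0.0274    ]
[0.44586941 0.28937694 0.0274    ] [-1.63757155e-01  9.21226202e-05  2.74000000e-02]
vial [-0.04454607  0.1194199   0.036     ]
timer [ 0.00638054 -0.0983662   0.022     ]
long blue [-0.06976781 -0.12618128  0.006     ]
```

The heater origin is at world (0.610, 0.290), with yaw about 0.007. The column measures 115 mm (114 given) and its red end is at heater x = -164 mm, so it needs a push of about 106 mm. Next I'll move above the start with tool y across the heater.

>>> carry_out(targets=[[[-0.18, -0.06, 0.02, 0, 0, -0.1], [-0.36, -0.12, 0.05, 0, 0, -0.2], [-0.54, -0.18, 0.1, 0, 0, -0.3], [-0.72, -0.24, 0.15, 0, 0, -0.4], [-0.9, -0.3, 0.2, 0, 0, -0.496]]], hand=0.53)

```text
clock: 0.52
tcp_pos: [0.2872, 0.4072, 0.1908]
tool_rot: [0.015, -3.142, 0.0]
contact_force: [0.6, -0.1, -1.0]
width: 0.0398
grip_force: 0.0
```

```bash
cat >> h.py <<'E'
q=(.6098,.2901,.007)
def go(P):
    "fractions in tool axes to reach heater point P (mm)"
    from bench import sensors
    s=sensors.sense();r=R.from_rotvec(s["tool_rot"]);Q=R.from_euler('z',q[2])
    p=Q.inv().apply(s["tcp_pos"]-[q[0],q[1],0])*1e3
    print("heater tcp mm",p.round(1),"tool in heater",(Q.inv()*r).as_matrix().round(4).tolist())
    print("shift",(r.inv().apply(Q.apply(np.array(P)-p))/200).round(4),"F",s["contact_force"].round(1),"w",round(s["width"],4),"t",round(s["clock"],2))
E
python3 -c "
from h import *
go((-182,27.25,70))"
```

```text
heater tcp mm [-321.8  119.3  190.8] tool in heater [[-1.0, -0.0023, -0.0001], [-0.0023, 1.0, -0.0], [0.0001, -0.0, -1.0]]
shift [-0.6981 -0.4619  0.6039] F [ 0.6 -0.1 -1. ] w 0.0398 t 0.52
```

>>> carry_out(targets=[[[-0.15, -0.1, 0.1, 0, 0, 0], [-0.31, -0.21, 0.2, 0, 0, 0], [-0.47, -0.32, 0.32, 0, 0, 0], [-0.63, -0.42, 0.45, 0, 0, 0], [-0.69, -0.46, 0.58, 0, 0, 0]]])

```text
clock: 0.93
tcp_pos: [0.4281, 0.3159, 0.0753]
tool_rot: [-0.007, 3.138, 0.002]
contact_force: [2.0, 1.3, -0.2]
width: 0.0399
grip_force: 0.0
```

>>> carry_out(targets=[[[0, 0, 0, 0, 0, 0], [0, 0, 0, 0, 0, 0], [0, 0, 0, 0, 0, 0], [0, 0, 0, 0, 0, 0], [0, 0, 0, 0, 0, 0]]])

```text
clock: 1.35
tcp_pos: [0.4246, 0.3183, 0.0765]
tool_rot: [-0.012, 3.14, 0.002]
contact_force: [0.4, 0.3, 0.1]
width: 0.0402
grip_force: 0.0
```

```bash
python3 -c "
from h import *
from bench import get_image
import cv2
go((-182,27.25,45))
a=get_image('top')[215:325,190:320,::-1];b=get_image('side')[230:370,200:400,::-1]
a=cv2.resize(a,(520,440),interpolation=2);b=cv2.resize(b,(800,560),interpolation=2)
cv2.imwrite('pics/a1.png',a);cv2.imwrite('pics/b1.png',b)"
```

```text
heater tcp mm [-185.    29.5   76.5] tool in heater [[-1.0, -0.0008, 0.0016], [-0.0008, 1.0, 0.001], [-0.0016, 0.001, -1.0]]
shift [-0.0149 -0.0116  0.1576] F [0.4 0.3 0.1] w 0.0402 t 1.35
```

View pics/b1.png

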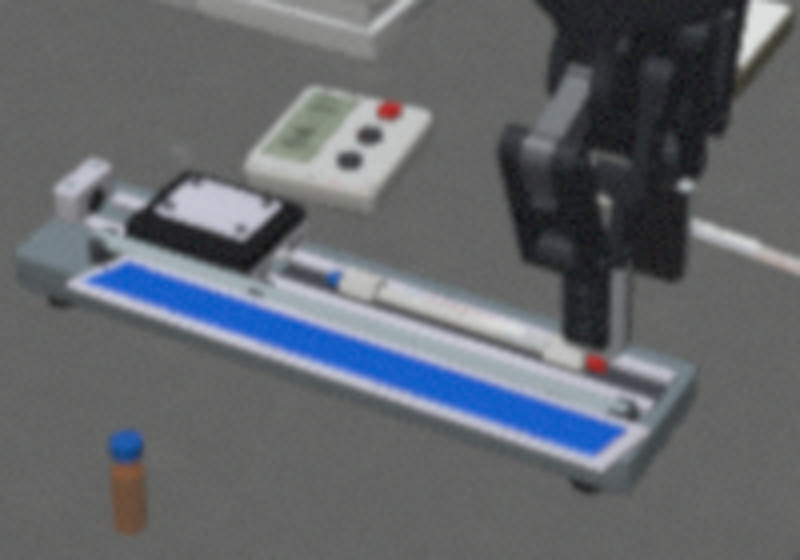

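The side view shows the hand above the red end. The near fingertip's lower edge runs from about crop (563,338) to (605,348), and nothing else has moved. I'll compare the fingertip with the predicted height.

```bash
python3 -c "
from h import *
for z in (77,81,85):
  P=h2w(q,np.array([[x-185,y+29.5,z] for x in(-11,11) for y in(20,34.5)])/1e3)
  print(z,((proj('side',P)-[200,230])*4).round(0).tolist())"
```

```text
77 [[626.0, 357.0], [606.0, 382.0], [564.0, 337.0], [544.0, 362.0]]
81 [[626.0, 347.0], [606.0, 372.0], [564.0, 327.0], [544.0, 352.0]]
85 [[626.0, 337.0], [606.0, 362.0], [565.0, 317.0], [544.0, 342.0]]
```

>>> carry_out(targets=[[[-0.01, -0.01, 0.03, 0, 0, 0], [-0.01, -0.01, 0.06, 0, 0, 0], [-0.01, -0.01, 0.09, 0, 0, 0], [-0.01, -0.01, 0.12, 0, 0, 0], [-0.01, -0.01, 0.12, 0, 0, 0]]])

```text
clock: 1.87
tcp_pos: [0.4257, 0.3147, 0.0497]
tool_rot: [0.01, -3.139, 0.002]
contact_force: [-1.0, 0.5, 0.2]
width: 0.0407
grip_force: 0.0
```

>>> carry_out(targets=[[[0, 0, 0.005, 0, 0, 0], [0, 0, 0.01, 0, 0, 0], [0, 0, 0.02, 0, 0, 0], [0, 0, 0.03, 0, 0, 0], [0, 0, 0.03, 0, 0, 0]]])

```text
clock: 2.28
tcp_pos: [0.4266, 0.3152, 0.045]
tool_rot: [0.01, -3.141, 0.0]
contact_force: [-0.4, -0.4, -0.2]
width: 0.0401
grip_force: 0.0
```

```bash
python3 -c "
from h import *
go((-182,27.25,33))"
```

```text
heater tcp mm [-183.1   26.4   45. ] tool in heater [[-1.0, 0.0009, -0.0002], [0.0009, 1.0, -0.0001], [0.0002, -0.0001, -1.0]]
shift [-0.0053  0.0045  0.0602] F [-0.4 -0.4 -0.2] w 0.0401 t 2.28
```

>>> carry_out(targets=[[[0, 0.004, 0.005, 0, 0, 0], [0, 0.004, 0.01, 0, 0, 0], [0, 0.004, 0.015, 0, 0, 0], [0, 0.004, 0.02, 0, 0, 0], [0, 0.004, 0.02, 0, 0, 0]]])

```text
clock: 2.7
tcp_pos: [0.4266, 0.316, 0.0411]
tool_rot: [0.01, -3.141, 0.0]
contact_force: [0.0, 0.2, -0.9]
width: 0.0405
grip_force: 0.0
```

>>> carry_out(targets=[[[0, 0, 0.005, 0, 0, 0], [0, 0, 0.01, 0, 0, 0], [0, 0, 0.015, 0, 0, 0], [0, 0, 0.02, 0, 0, 0], [0, 0, 0.02, 0, 0, 0]]])

```text
clock: 3.12
tcp_pos: [0.4269, 0.3164, 0.0374]
tool_rot: [-0.01, 3.141, 0.001]
contact_force: [-1.0, 1.6, 4.2]
width: 0.04
grip_force: 1.9
```

>>> carry_out(targets=[[[0, 0, 0.005, 0, 0, 0], [0, 0, 0.01, 0, 0, 0], [0, 0, 0.015, 0, 0, 0], [0, 0, 0.02, 0, 0, 0], [0, 0, 0.02, 0, 0, 0]]])

```text
clock: 3.53
tcp_pos: [0.427, 0.3165, 0.0334]
tool_rot: [-0.01, 3.141, 0.001]
contact_force: [-0.4, 3.8, 4.8]
width: 0.0402
grip_force: 2.4
```

>>> carry_out(targets=[[[0, 0, 0.005, 0, 0, 0], [0, 0, 0.01, 0, 0, 0], [0, 0, 0.015, 0, 0, 0], [0, 0, 0.02, 0, 0, 0], [0, 0, 0.02, 0, 0, 0]]])

```text
clock: 3.95
tcp_pos: [0.4271, 0.3167, 0.0295]
tool_rot: [-0.01, 3.141, 0.002]
contact_force: [-0.2, 4.0, 6.8]
width: 0.0403
grip_force: 3.3
```

>>> carry_out(targets=[[[0, 0, 0.005, 0, 0, 0], [0, 0, 0.01, 0, 0, 0], [0, 0, 0.01, 0, 0, 0], [0, 0, 0.015, 0, 0, 0], [0, 0, 0.015, 0, 0, 0]]])

```text
clock: 4.37
tcp_pos: [0.4271, 0.3165, 0.0265]
tool_rot: [-0.01, 3.141, 0.001]
contact_force: [-0.5, 2.9, 6.6]
width: 0.0405
grip_force: 3.6
```

```bash
python3 -c "
from h import *
from bench import get_image
import cv2
go((-182,27.25,22))
b=get_image('side')[240:360,205:385,::-1]
cv2.imwrite('pics/b2.png',cv2.resize(b,(800,533),interpolation=2))"
```

```text
heater tcp mm [-182.5   27.7   26.5] tool in heater [[-1.0, 0.0007, 0.0007], [0.0007, 1.0, 0.0009], [-0.0007, 0.0009, -1.0]]
shift [-0.0027 -0.0021  0.0226] F [-0.5  2.9  6.6] w 0.0405 t 4.37
```

View pics/b2.png

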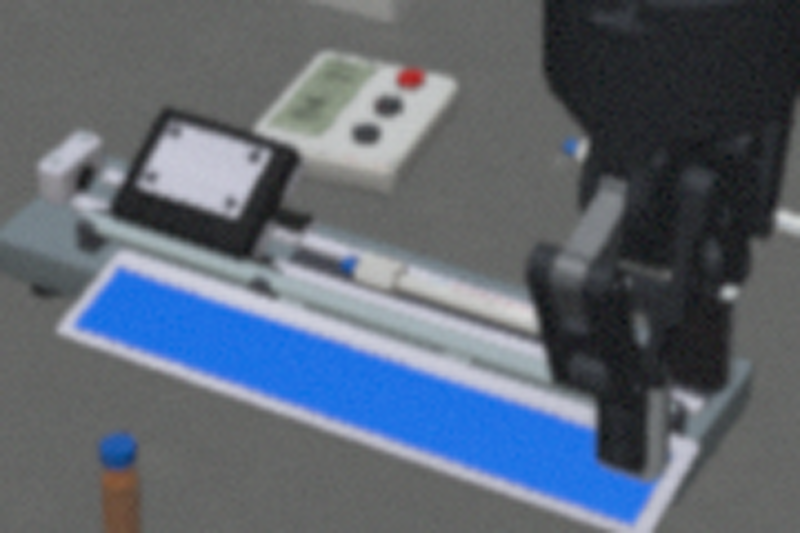

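The lid is visibly open, and the near fingertip is on the blue pad at crop (630,470). The far finger is behind the column over the rails. I'll go down in 1 mm steps until it touches the rails.

>>> carry_out(targets=[[[0, -0.002, 0.005, 0, 0, 0], [0, -0.002, 0.01, 0, 0, 0], [0, -0.002, 0.01, 0, 0, 0], [0, -0.002, 0.01, 0, 0, 0], [0, -0.002, 0.01, 0, 0, 0]]])

```text
clock: 4.83
tcp_pos: [0.4271, 0.3162, 0.0246]
tool_rot: [-0.01, 3.141, 0.002]
contact_force: [-1.6, 4.1, 6.4]
width: 0.0402
grip_force: 3.8
```

>>> carry_out(targets=[[[0, 0, 0.005, 0, 0, 0], [0, 0, 0.005, 0, 0, 0], [0, 0, 0.005, 0, 0, 0], [0, 0, 0.005, 0, 0, 0], [0, 0, 0.005, 0, 0, 0]]])

```text
clock: 5.25
tcp_pos: [0.4271, 0.316, 0.0236]
tool_rot: [-0.01, 3.141, 0.001]
contact_force: [-0.9, 3.7, 7.1]
width: 0.0399
grip_force: 3.9
```

>>> carry_out(targets=[[[0, 0, 0.005, 0, 0, 0], [0, 0, 0.005, 0, 0, 0], [0, 0, 0.005, 0, 0, 0], [0, 0, 0.005, 0, 0, 0], [0, 0, 0.005, 0, 0, 0]]])

```text
clock: 5.67
tcp_pos: [0.4271, 0.3158, 0.0226]
tool_rot: [-0.01, 3.141, 0.0]
contact_force: [-0.9, 2.0, 7.8]
width: 0.04
grip_force: 3.9
```

>>> carry_out(targets=[[[0, 0, 0.005, 0, 0, 0], [0, 0, 0.005, 0, 0, 0], [0, 0, 0.005, 0, 0, 0], [0, 0, 0.005, 0, 0, 0], [0, 0, 0.005, 0, 0, 0]]])

```text
clock: 6.08
tcp_pos: [0.4271, 0.3156, 0.0216]
tool_rot: [-0.009, 3.141, -0.0]
contact_force: [-0.7, 0.7, 8.8]
width: 0.0404
grip_force: 4.0
```

>>> carry_out(targets=[[[0, 0, 0.005, 0, 0, 0], [0, 0, 0.005, 0, 0, 0], [0, 0, 0.005, 0, 0, 0], [0, 0, 0.005, 0, 0, 0], [0, 0, 0.005, 0, 0, 0]]])

```text
clock: 6.5
tcp_pos: [0.4272, 0.3156, 0.0212]
tool_rot: [-0.01, 3.14, 0.0]
contact_force: [-3.0, -0.6, 15.5]
width: 0.0402
grip_force: 6.8
```

The rails touch at TCP z ≈ 21.3 mm (force rises to 15 N), so I'll run at about 22.5 mm. I'll raise slightly, then push.

>>> carry_out(targets=[[[0, 0, -0.005, 0, 0, 0], [0, 0, -0.009, 0, 0, 0], [0, 0, -0.009, 0, 0, 0], [0, 0, -0.009, 0, 0, 0], [0, 0, -0.009, 0, 0, 0]]])

```text
clock: 6.92
tcp_pos: [0.4271, 0.3158, 0.0225]
tool_rot: [-0.01, 3.141, 0.0]
contact_force: [-1.7, 1.7, 8.9]
width: 0.0401
grip_force: 4.0
```

>>> carry_out(targets=[[[-0.01, 0, 0, 0, 0, 0], [-0.03, 0, 0, 0, 0, 0], [-0.05, 0, 0, 0, 0, 0], [-0.07, 0, 0, 0, 0, 0], [-0.09, 0, 0, 0, 0, 0]]])

```text
clock: 7.33
tcp_pos: [0.4429, 0.3157, 0.0218]
tool_rot: [0.011, -3.138, -0.0]
contact_force: [-6.9, 3.2, 8.7]
width: 0.04
grip_force: 4.7
```

```bash
python3 -c "
from h import *
from bench import get_image
import cv2
go((-68,27,22.5))
b=get_image('side')[240:360,205:385,::-1]
cv2.imwrite('pics/b3.png',cv2.resize(b,(800,533),interpolation=2))"
```

```text
heater tcp mm [-166.7   26.8   21.8] tool in heater [[-1.0, 0.0, -0.0034], [0.0, 1.0, 0.0001], [0.0034, 0.0001, -1.0]]
shift [-0.4937  0.0009 -0.0051] F [-6.9  3.2  8.7] w 0.04 t 7.33
```

View pics/b3.png

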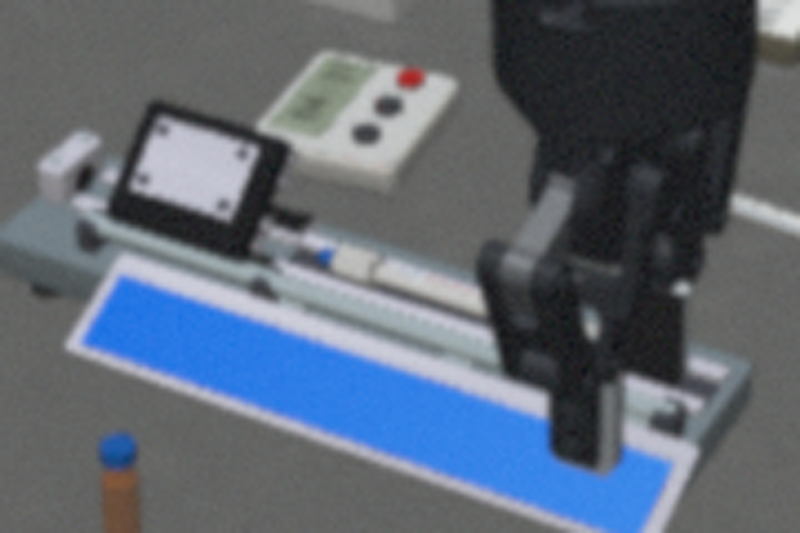

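The lid is open and the column is moving: the blue tip went from crop x 348 to 325. I'll keep pushing.

>>> carry_out(targets=[[[-0.03, 0, -0.003, 0, 0, 0], [-0.06, 0, -0.003, 0, 0, 0], [-0.09, 0, -0.003, 0, 0, 0], [-0.12, 0, -0.003, 0, 0, 0], [-0.14, 0, -0.003, 0, 0, 0]]])

```text
clock: 7.8
tcp_pos: [0.4714, 0.3159, 0.0224]
tool_rot: [0.011, -3.139, -0.0]
contact_force: [-5.9, 2.8, 6.7]
width: 0.0403
grip_force: 4.4
```

>>> carry_out(targets=[[[-0.03, 0, 0, 0, 0, 0], [-0.06, 0, 0, 0, 0, 0], [-0.09, 0, 0, 0, 0, 0], [-0.12, 0, 0, 0, 0, 0], [-0.14, 0, 0, 0, 0, 0]]])

```text
clock: 8.22
tcp_pos: [0.4994, 0.3162, 0.0224]
tool_rot: [0.011, -3.139, -0.0]
contact_force: [-7.4, 4.2, 7.3]
width: 0.0403
grip_force: 4.4
```

```bash
python3 -c "
from h import *
from bench import get_image
import cv2
go((-68,27,22.5))
b=get_image('side')[240:360,205:385,::-1]
cv2.imwrite('pics/b4.png',cv2.resize(b,(800,533),interpolation=2))"
```

```text
heater tcp mm [-110.3   26.9   22.4] tool in heater [[-1.0, 0.0001, -0.003], [0.0001, 1.0, 0.0002], [0.003, 0.0002, -1.0]]
shift [-0.2113  0.0007 -0.001 ] F [-7.4  4.2  7.3] w 0.0403 t 8.22
```

View pics/b4.png

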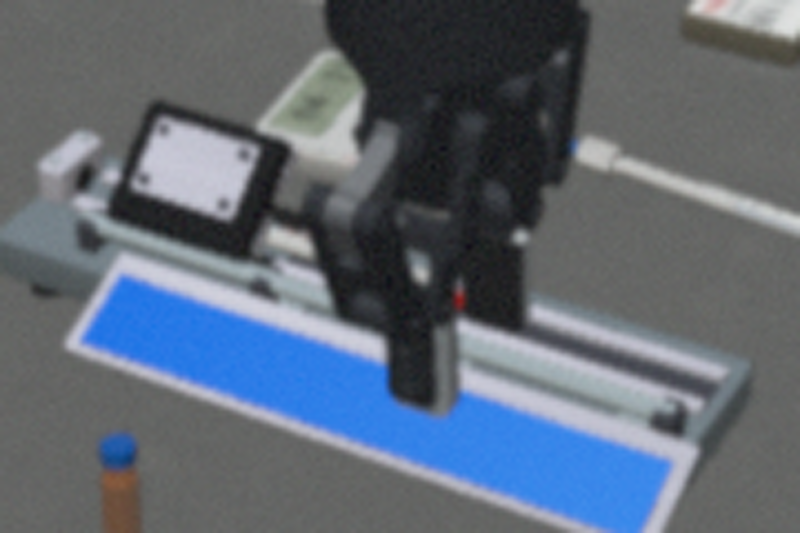

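The column is sliding under the open lid, with the red end at crop (460,298) against the far finger. About 42 mm remain, so I'll take the last part in small steps.

>>> carry_out(targets=[[[-0.03, 0, 0, 0, 0, 0], [-0.06, 0, 0, 0, 0, 0], [-0.09, 0, 0, 0, 0, 0], [-0.12, 0, 0, 0, 0, 0], [-0.15, 0, 0, 0, 0, 0]]])

```text
clock: 8.68
tcp_pos: [0.529, 0.3164, 0.0223]
tool_rot: [0.011, -3.138, -0.0]
contact_force: [-6.3, 4.3, 7.5]
width: 0.04
grip_force: 4.4
```

>>> carry_out(targets=[[[-0.005, 0, 0, 0, 0, 0], [-0.01, 0, 0, 0, 0, 0], [-0.015, 0, 0, 0, 0, 0], [-0.02, 0, 0, 0, 0, 0], [-0.02, 0, 0, 0, 0, 0]]])

```text
clock: 9.1
tcp_pos: [0.5331, 0.3164, 0.0224]
tool_rot: [0.011, -3.139, -0.0]
contact_force: [-6.1, 2.8, 7.6]
width: 0.0405
grip_force: 4.1
```

```bash
python3 -c "
from h import *
go((-68,27,22.5))"
```

```text
heater tcp mm [-76.6  26.9  22.4] tool in heater [[-1.0, 0.0001, -0.003], [0.0001, 1.0, 0.0002], [0.003, 0.0002, -1.0]]
shift [-0.0428  0.0006 -0.0008] F [-6.1  2.8  7.6] w 0.0405 t 9.1
```

>>> carry_out(targets=[[[-0.005, 0, 0, 0, 0, 0], [-0.01, 0, 0, 0, 0, 0], [-0.015, 0, 0, 0, 0, 0], [-0.02, 0, 0, 0, 0, 0], [-0.02, 0, 0, 0, 0, 0]]])

```text
clock: 9.52
tcp_pos: [0.5371, 0.3165, 0.0224]
tool_rot: [0.011, -3.139, -0.0]
contact_force: [-5.1, 3.1, 7.5]
width: 0.0402
grip_force: 4.1
```

>>> carry_out(targets=[[[-0.005, 0, 0, 0, 0, 0], [-0.01, 0, 0, 0, 0, 0], [-0.01, 0, 0, 0, 0, 0], [-0.01, 0, 0, 0, 0, 0], [-0.01, 0, 0, 0, 0, 0]]])

```text
clock: 9.93
tcp_pos: [0.5391, 0.3165, 0.0225]
tool_rot: [0.011, -3.139, -0.0]
contact_force: [-4.7, 3.0, 7.2]
width: 0.0404
grip_force: 4.1
```

>>> carry_out(targets=[[[-0.005, 0, 0, 0, 0, 0], [-0.005, 0, 0, 0, 0, 0], [-0.005, 0, 0, 0, 0, 0], [-0.005, 0, 0, 0, 0, 0], [-0.005, 0, 0, 0, 0, 0]]])

```text
clock: 10.35
tcp_pos: [0.54, 0.3166, 0.0225]
tool_rot: [0.011, -3.139, -0.0]
contact_force: [-5.2, 3.9, 6.7]
width: 0.0404
grip_force: 4.2
```

>>> carry_out(targets=[[[-0.005, 0, 0, 0, 0, 0], [-0.005, 0, 0, 0, 0, 0], [-0.005, 0, 0, 0, 0, 0], [-0.005, 0, 0, 0, 0, 0], [-0.005, 0, 0, 0, 0, 0]]])

```text
clock: 10.77
tcp_pos: [0.5407, 0.3165, 0.0224]
tool_rot: [0.011, -3.138, -0.0]
contact_force: [-6.6, 2.8, 7.6]
width: 0.0398
grip_force: 5.0
```

>>> carry_out(targets=[[[-0.005, 0, 0, 0, 0, 0], [-0.005, 0, 0, 0, 0, 0], [-0.005, 0, 0, 0, 0, 0], [-0.005, 0, 0, 0, 0, 0], [-0.005, 0, 0, 0, 0, 0]]])

```text
clock: 11.18
tcp_pos: [0.5409, 0.3165, 0.0223]
tool_rot: [0.011, -3.137, -0.0]
contact_force: [-9.0, 4.0, 8.6]
width: 0.0399
grip_force: 6.6
```

>>> carry_out(targets=[[[-0.005, 0, 0, 0, 0, 0], [-0.005, 0, 0, 0, 0, 0], [-0.005, 0, 0, 0, 0, 0], [-0.005, 0, 0, 0, 0, 0], [-0.005, 0, 0, 0, 0, 0]]])

```text
clock: 11.6
tcp_pos: [0.541, 0.3164, 0.0222]
tool_rot: [0.011, -3.135, 0.0]
contact_force: [-12.5, 3.5, 11.2]
width: 0.0404
grip_force: 7.5
```

The force climbs and motion stalls at heater x ≈ -68.8 mm, where the end stop is expected, so the column is home. I'll back off a little and raise slowly so the lid shuts gently.

>>> carry_out(targets=[[[0.01, 0, 0, 0, 0, 0], [0.02, 0, 0, 0, 0, 0], [0.03, 0, 0, 0, 0, 0], [0.04, 0, 0, 0, 0, 0], [0.04, 0, 0, 0, 0, 0]]])

```text
clock: 12.02
tcp_pos: [0.539, 0.317, 0.0239]
tool_rot: [-0.009, 3.137, 0.002]
contact_force: [5.5, 3.4, 6.2]
width: 0.04
grip_force: 3.9
```

>>> carry_out(targets=[[[0, 0, -0.02, 0, 0, 0], [0, 0, -0.04, 0, 0, 0], [0, 0, -0.06, 0, 0, 0], [0, 0, -0.08, 0, 0, 0], [0, 0, -0.1, 0, 0, 0]]])

```text
clock: 12.43
tcp_pos: [0.5363, 0.3156, 0.0425]
tool_rot: [0.009, -3.141, 0.002]
contact_force: [-0.3, -0.4, -0.3]
width: 0.0405
grip_force: 0.0
```

>>> carry_out(targets=[[[0.05, 0, -0.1, 0, 0, 0], [0.1, 0, -0.2, 0, 0, 0], [0.2, 0, -0.35, 0, 0, 0], [0.35, 0, -0.5, 0, 0, 0], [0.5, 0, -0.6, 0, 0, 0]]])

```text
clock: 12.85
tcp_pos: [0.4357, 0.3152, 0.1641]
tool_rot: [0.008, -3.141, 0.001]
contact_force: [-0.0, -0.1, 0.4]
width: 0.0398
grip_force: 0.0
```

>>> carry_out(targets=[[[0.1, 0, 0, 0, 0, 0], [0.2, 0, 0, 0, 0, 0], [0.3, 0, 0, 0, 0, 0], [0.3, 0, 0, 0, 0, 0], [0.3, 0, 0, 0, 0, 0]]])

```text
clock: 13.27
tcp_pos: [0.3754, 0.3149, 0.1625]
tool_rot: [0.011, -3.14, 0.002]
contact_force: [-0.1, -0.4, 0.8]
width: 0.0403
grip_force: 0.0
```

```bash
python3 -c "
from h import *
from bench import get_image
import cv2
a=get_image('top')[155:325,180:350,::-1];b=get_image('side')[255:365,195:335,::-1]
cv2.imwrite('pics/c.png',np.hstack([cv2.resize(a,(400,400),interpolation=2),cv2.resize(b,(400,314),interpolation=2,).copy() if 0 else cv2.copyMakeBorder(cv2.resize(b,(400,314),interpolation=2),0,86,0,0,0)]))
cv2.imwrite('pics/d.png',cv2.resize(a,(595,595),interpolation=2))
for x in(-57,-50,57): 
  u=proj('top',h2w(q,[x/1e3,0,.0274]))[0]; print(x,(u-[180,155])*400/170,((u-[180,155])*3.5))
  print('side',(proj('side',h2w(q,[x/1e3,0,.0274]))[0]-[195,255])*400/140)
"
```

```text
-57 [189.20204719 189.97015433] [281.4380452  282.58060457]
side [258.33831605 128.10549602]
-50 [189.50697196 180.96755593] [281.8916208  269.18923944]
side [246.8808607  124.35600483]
57 [194.11288802  44.98249953] [288.74292093  66.91146805]
side [80.8910247  70.03526702]
```

View pics/c.png

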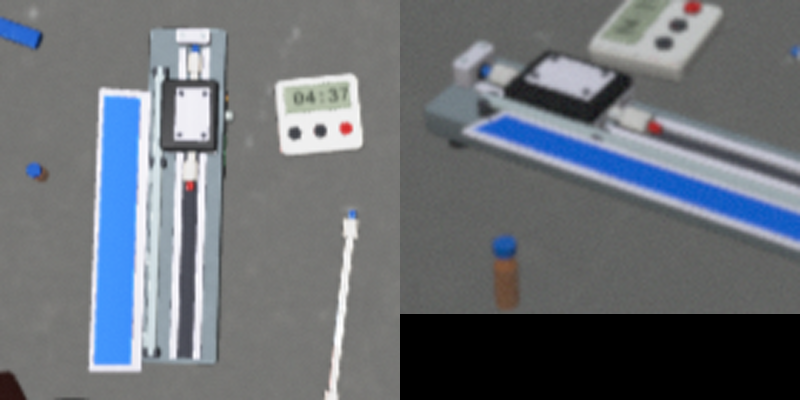

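The blue end touches the stop at (195,47) and the red end is at (190,190), as predicted. The lid is shut, the other objects haven't moved, and the hand is clear. I'm handing the job in.

```bash
python3 -c "
from bench import ctrl
print(ctrl.sign_off())"
```

```text
the job is handed in; nothing more can be done
None
```

I pushed the column home against the end stop with the lid held open, let the lid shut over it, took the hand clear and handed the job in at about 13 s; no verdict came back.

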